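# Hang the slotted brush tray on its headed peg

### The arm

A 6-joint arm with a two-finger parallel gripper is mounted at the origin on the work surface; the furniture and walls round the work are solid. World frame = base frame: x ahead of the robot, y to its left, z up, the work surface at z = 0. Lengths are in mm, angles in rad, forces in N, time in s.
With the tool pointing down it reaches from about 350 to 975 mm from the base axis. Payload 7.1 kg.
Tool frame: the origin (TCP) lies between the finger pads; the fingertips stand 14 mm ahead of it and the grasp point (between the pads) lies 5 mm behind it; z points along the fingers, y is the direction in which the jaws open and shut (so a half turn about z gives the same grasp; the last joint's range is limited). The gripper opens to 88 mm and grips with 3 to 60 N. Pads are 20 mm wide; open, the fingers measure 115 mm over their backs; the gripper's body (75 mm by 178 mm) begins 61 mm behind the grasp point.
Start: joints at [-1.148, 0.423, 1.63, -0, 1.089, -0.019], TCP at [267.244, -564.965, 236.675] pointing down, gripper open.
Joint ranges: [-3, 3], [-0.9, 2.11], [0.09, 2.58], [-1.31, 4.45], [0.11, 2.69], [-2.54, 2.54]. Speed limits (rad/s): [2.39, 2.39, 3.01, 3.14, 3.14, 3.14].

### API

Orientations are given as a rotation vector (axis times angle).
In Python, from workcell import get_obs, get_image, calibration, close_job, regions_of, place_of gives the robot as it stands.
- The arm moves only by the tool move_arm, never from a script. Its argument "deltas" is a list of rows, each a list of 5 numbers: the closure in counts, from 0 (fully open) to 255 (shut), then the shift along the tool's x, y, z in m, then the turn about the tool's z in rad. In form: [[grip, x, y, z, roll], ...]. A call has 1 to 5 rows; each row is the pose to reach, as a shift and turn from the pose commanded when the call began, along the tool's axes at that moment; what a row does not reach only later rows make up. A row lasts 1/12 s, in which the tool goes at most 41.7 mm and 7.16 degrees, less where a joint would pass 70% of its speed; a pose out of reach is approached as far as the arm can. A call with a gripper value outside its range is refused whole. The fingers move at their own pace and stop on an object; the grip force is fixed at half the most. Time passes only in rows, so rows that repeat a pose let the fingers close. It gives the time, the measured TCP pose, the force and the opening at its end, in the units of the state.
- get_obs(): the state, without advancing time (a new reading comes with each control period).
- get_image(name): name is "scene" or "top" or "wrist"; returns the picture (480x640x3 uint8, blue, green, red); there is no depth.
- calibration(name): a dict with "intrinsics" (3x3 intrinsics, pixels), "distortion" ([k1, k2, p1, p2, k3] as OpenCV has them; the pictures are not rectified), "world_to_cam" (4x4, takes a point from world to camera coordinates); the wrist camera has in their place "hand_eye" (4x4, takes a point from camera to tool coordinates, whose origin is the TCP and whose axes are the flange's). Camera axes: x right, y down, z forward; pixel columns grow to the right and rows downward; lengths in mm; the calibration is good to about 2 mm. A picture is of the moment at which its call begins: read the wrist's pose just before it. calibration takes no time and is no camera call.
- close_job(): hands the job in, once; it reports no verdict.
Trained networks look in the newest picture that a camera, given by its name, has taken for a name from the list of things; names that differ only in an ending like _2 or _b are one class to them, and where a whole thing is asked for, a point or a joint stands for the part that bears it (a point fixed in the world has none). Each returns a list of dicts, best first, with "conf" (0 to 1); they miss things now and then, are a little off and sometimes report something else, mostly with a low value. They report only what shows in the picture. A call takes as long as a camera call.
- regions_of(camera, name): "region" (480x640 bool, what is visible of it).
- place_of(camera, name): "location" ([x, y, z] in mm, in world coordinates, good to about 4 mm: a listed point, or the origin of a listed thing).
The state is a dict: "t": time; "qpos": joint angles; "qvel": joint speeds; "joint_torque": joint torques, N m; "ee_pos": TCP position; "orientation": TCP orientation; "ft_force": force on the tool from outside, world axes, zero at the start; "moment": the same for the moment, N m; "width": finger opening in mm.
Only numpy, scipy, OpenCV 4.12 (cv2) and the standard library are available. Lean on these libraries where they do the work, as an engineer would, in place of code of your own. Each camera call takes 0.05 s, during which the arm holds its last target.

### The job

Clear a brush tray off the table: pick up the plywood tray whose upright plate has a slot open at the side, slide that slot sideways over the steel peg on the stand, and lower it so that the tray hangs from the peg by the notch above the slot, then let go. The other tray, with only a round hole, does not fit over the peg's head: leave it where it stands.

Things in the scene. Friction and masses are not known exactly. Their poses are not given: they have to be found in the camera images.
- slot_tray: the tray to hang: plywood, about 0.18 kg, stands on the table. Tray 44 (x) by 84 (y) mm, lips 18 mm high; on its middle line an upright plate 10 mm thick (x), y = -38 to 38, half-round top edge at z = 160: grip it there across x; solid above z = 102. Slot open at the +y edge, see notch. Origin: centre of underside, z up. Its +y is within 20 deg of world +y. May swap places with hole_tray
- notch (a point): where the peg's centreline passes when the tray hangs: (0, 0, 96 mm) in slot_tray's frame, same axes. The slot passes through the plate along x: z = 60 to 88 mm, open at the plate's +y edge (y = 38), end wall at y = -17. Above it at y = 0 a notch rises from the slot's roof: 30 mm wide at z = 88, narrowing to 14 mm at its roof, z = 102
- hole_tray: the other tray, to be left alone: same material, size, origin and axes, but its plate has no slot, only a closed round hole of 20 mm diameter, 96 mm up
- peg_mid (a point): point on the axis of the level steel peg (12 mm diameter), 180 mm above the table. x runs along the peg to the post, away from the robot (within 15 deg of world x); z up. Head, 34 mm diameter, begins 32 mm off on the -x side; post face 52 mm off on +x, 36 mm wide, its top 10 mm above the axis. Both y sides free. Stand fixed. The hanging plate fits within 25 mm of this point along x

How it is judged:
By the outcome, as a careful person would: the job done as asked, in the order asked, and still so for the second after the job is handed in, with the robot touching nothing.
It also fails if it takes over 40 s, if anything falls off the work surface, if the arm or the gripper's body presses on something with over 40 N, if the wrist force passes 120 N, or if a joint passes its speed limit or range.

## Working session

There is one attempt and no reset: what is moved stays moved. The work goes in short steps, Python scripts to look and compute and a tool call to move; the robot and the scene stay as the last step left them, time stands still between calls to the robot, and variables do not carry over. Pictures are saved under pics/ and viewed, and the job is handed in when it is done.

Besides the shell and the picture viewer there is one more tool, called after "Request:" in YAML: its name, and indented under it one key for each argument. move_arm: Moves the arm, as the interface text tells. Its arguments: {"type":"object","properties":{"deltas":{"type":"array","items":{"type":"array","items":{"type":"number"}}}},"required":["deltas"]}

```bash
mkdir -p pics; ls; python3 - <<'E'
from workcell import *
import cv2,numpy as np
o=get_obs();print({k:np.round(v,3).tolist() for k,v in o.items()})
for c in ["scene","top"]:
    im=get_image(c);cv2.imwrite(f"pics/{c}1.png",im)
    for n in ["slot_tray","hole_tray","notch","peg_mid"]:
        try:
            print(c,n,[(np.round(d["location"],1).tolist(),round(d["conf"],2)) for d in place_of(c,n)])
        except Exception as e: print(c,n,e)
    print(calibration(c))
print(calibration("wrist"))
E
```

```text
pics
{'t': 0.0, 'qpos': [-1.148, 0.424, 1.631, -0.0, 1.089, -0.019], 'qvel': [-0.0, 0.001, 0.001, 0.0, 0.001, 0.002], 'joint_torque': [0.001, -54.462, -27.366, 0.064, 0.023, -0.0], 'ee_pos': [267.037, -564.499, 235.906], 'orientation': [-3.064, -0.688, 0.0], 'ft_force': [0.322, -0.252, 0.303], 'moment': [-0.02, 0.034, 0.04], 'width': 87.929}
scene slot_tray []
scene hole_tray [([469.4, -103.4, -0.1], 0.76)]
scene notch []
scene peg_mid []
{'intrinsics': array([[585.46411306,   0.        , 319.7538805 ],
       [  0.        , 585.46411306, 240.39230232],
       [  0.        ,   0.        ,   1.        ]]), 'distortion': array([-0.18510628,  0.        ,  0.        ,  0.        ,  0.        ]), 'world_to_cam': array([[-6.47337241e-01, -7.62148223e-01,  9.19686219e-03,
         2.20831668e+02],
       [-3.63010538e-01,  2.97671488e-01, -8.82958116e-01,
         2.76747718e+02],
       [ 6.70207316e-01, -5.74910228e-01, -4.69361677e-01,
         1.13946291e+03],
       [ 0.00000000e+00,  0.00000000e+00,  0.00000000e+00,
         1.00000000e+00]])}
top slot_tray [([363.7, -288.9, 1.8], 0.5
[... 687 characters left out ...]
e+03],
       [ 0.00000000e+00,  0.00000000e+00,  0.00000000e+00,
         1.00000000e+00]])}
{'intrinsics': array([[424.77435941,   0.        , 317.31575401],
       [  0.        , 424.77435941, 237.40405305],
       [  0.        ,   0.        ,   1.        ]]), 'distortion': array([0.02084016, 0.        , 0.        , 0.        , 0.        ]), 'hand_eye': array([[-1.36281244e-04, -9.57404004e-01, -2.88751716e-01,
         7.97840302e+01],
       [ 9.99999042e-01,  2.67232633e-04, -1.35802035e-03,
        -2.82031308e-02],
       [ 1.37733800e-03, -2.88751625e-01,  9.57403051e-01,
        -1.47159659e+02],
       [ 0.00000000e+00,  0.00000000e+00,  0.00000000e+00,
         1.00000000e+00]])}
```

View pics/scene1.png

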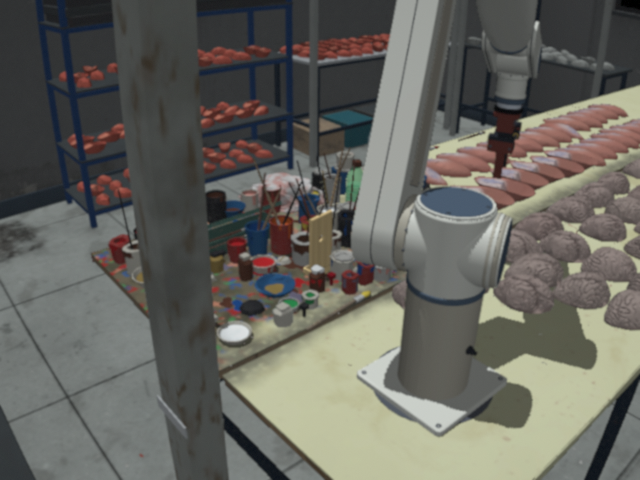

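View pics/top1.png

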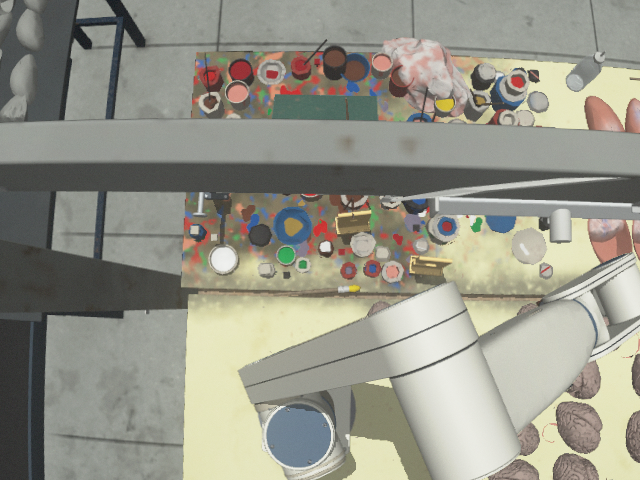

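```bash
python3 - <<'E'
from workcell import *
import cv2,numpy as np
im=cv2.imread("pics/top1.png")
a=cv2.resize(im[185:295,180:340],None,fx=5,fy=5,interpolation=3);b=cv2.resize(im[185:295,320:480],None,fx=5,fy=5,interpolation=3)
cv2.imwrite("pics/t1a.png",a);cv2.imwrite("pics/t1b.png",b)
cv2.imwrite("pics/w1.png",get_image("wrist"))
for n in ["slot_tray","hole_tray","notch","peg_mid"]:
    print(n,[(np.round(d["location"],1).tolist(),round(d["conf"],2)) for d in place_of("wrist",n)])
E
```

```text
slot_tray []
hole_tray []
notch []
peg_mid []
```

View pics/t1a.png

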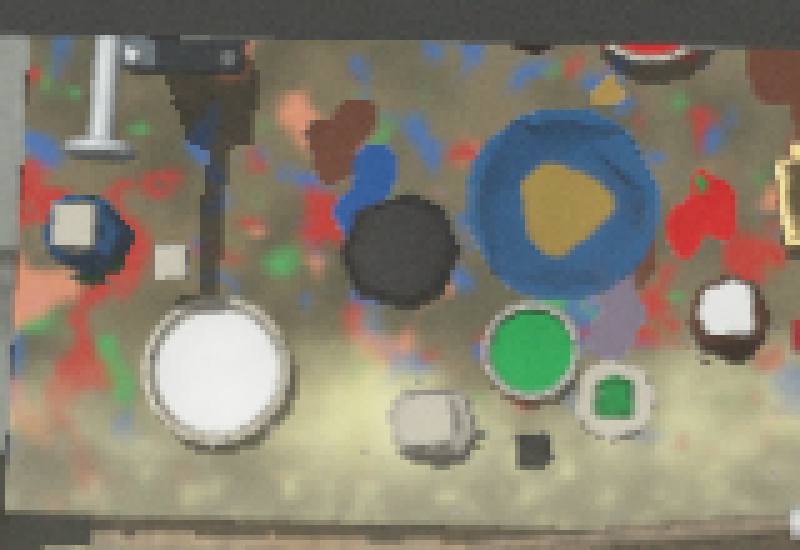

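View pics/t1b.png

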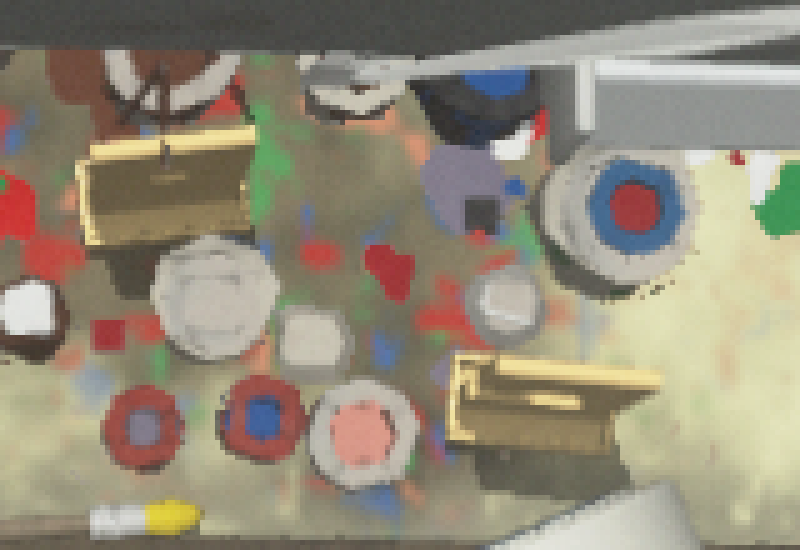

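View pics/w1.png

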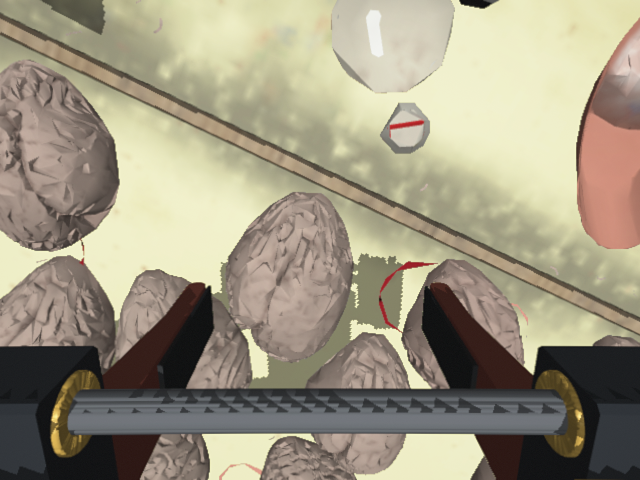

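```bash
cat > h.py <<'E'
from workcell import *
import cv2,numpy as np
from scipy.spatial.transform import Rotation as Rn
def pose():
    o=get_obs();return np.array(o["ee_pos"]),Rn.from_rotvec(o["orientation"]).as_matrix()
def w2c(cam):
    c=calibration(cam)
    if cam!="wrist": return np.array(c["intrinsics"]),np.array(c["distortion"]),np.array(c["world_to_cam"])
    p,R=pose();T=np.eye(4);T[:3,:3]=R;T[:3,3]=p
    return np.array(c["intrinsics"]),np.array(c["distortion"]),np.linalg.inv(T@np.array(c["hand_eye"]))
def atz(cal,px,z):
    K,D,W=cal
    u=cv2.undistortPoints(np.array(px,float).reshape(-1,1,2),K,D).reshape(-1,2)
    Wi=np.linalg.inv(W);d=np.c_[u,np.ones(len(u))]@Wi[:3,:3].T;o=Wi[:3,3]
    return o+d*((z-o[2])/d[:,2])[:,None]
def proj(cal,P):
    K,D,W=cal;P=np.atleast_2d(np.array(P,float))
    return cv2.projectPoints(P,Rn.from_matrix(W[:3,:3]).as_rotvec(),W[:3,3],K,D)[0].reshape(-1,2)
def go(target,yaw):
    "delta in tool axes(m), roll; yaw=world angle (deg) wanted for tool y, mod 360"
    p,R=pose();d=R.T@(np.array(target)-p)/1000
    cur=np.degrees(np.arctan2(R[1,1],R[0,1]));r=-((yaw-cur+180)%360-180)
    o=get_obs()
    print("pos",p.round(1),"yaw",round(cur,1),"tilt",R[2].round(4),"F",np.round(o["ft_force"],1),"w",round(float(o["width"]),1),"t",round(float(o["t"]),2),"q",np.round(o["qpos"],2))
    print("delta",d.round(4),"roll",round(np.radians(r),4))
def places(cam,ns=("slot_tray","hole_tray","notch","peg_mid")):
    for n in ns: print(cam,n,[(np.round(d["location"],1).tolist(),round(d["conf"],2)) for d in place_of(cam,n)])
E
python3 - <<'E'
from h import *
c=w2c("top")
e=atz(c,[(410.4,256.6),(452.4,261)],160);print(e)
d=e[0]-e[1];print(np.degrees(np.arctan2(-d[0],d[1])))
print(atz(c,[(200,215),(200,194)],180))
go((360,-288,300),-6)
E
```

```text
[[ 367.90619829 -234.32160617  160.        ]
 [ 359.68108594 -330.9661544   160.        ]]
-4.8645405788188105
[[450.85743314 246.48583011 180.        ]
 [499.80140803 249.15284426 180.        ]]
pos [ 267.2 -565.   236.7] yaw -64.7 tilt [ 0. -0. -1.] F [ 0.2 -0.  -0.2] w 87.8 t 0.75 q [-1.15  0.42  1.63  0.    1.09 -0.02]
delta [ 0.2023 -0.2107 -0.0633] roll -1.0244
```

Request:
move_arm:
  deltas:
    - [0,0.025,-0.026,-0.03,-0.12]
    - [0,0.05,-0.052,-0.063,-0.24]
    - [0,0.075,-0.078,-0.063,-0.36]
    - [0,0.1,-0.104,-0.063,-0.48]
    - [0,0.125,-0.13,-0.063,-0.6]

```text
t: 1.17
ee_pos: [325.1, -392.4, 300.7]
orientation: [2.719, 1.57, 0.001]
ft_force: [1.0, 0.2, -0.2]
width: 88.0
```

```bash
python3 -c "
from h import *
go((360,-288,300),-6)"
```

```text
pos [ 325.1 -392.4  300.7] yaw -30.0 tilt [-4.0e-04  1.9e-03 -1.0e+00] F [ 1.   0.2 -0.2] w 88.0 t 1.17 q [-0.9   0.18  1.82  0.    1.14 -0.38]
delta [ 0.1079 -0.022   0.0006] roll -0.4189
```

Request:
move_arm:
  deltas:
    - [0,0.027,-0.006,0,-0.11]
    - [0,0.055,-0.011,0,-0.22]
    - [0,0.082,-0.017,0,-0.33]
    - [0,0.108,-0.022,0,-0.42]
    - [0,0.108,-0.022,0,-0.42]

```text
t: 1.58
ee_pos: [360.7, -286.4, 299.8]
orientation: [-2.331, -2.105, -0.001]
ft_force: [0.4, 0.1, 0.1]
width: 87.8
```

```bash
python3 -c "
from h import *
go((360,-288,300),-6)
c=w2c('wrist')
cv2.imwrite('pics/w2.png',get_image('wrist'));places('wrist')
cv2.imwrite('pics/s2.png',get_image('scene'));places('scene')
"
```

```text
pos [ 360.7 -286.4  299.8] yaw -5.9 tilt [ 0.0012  0.     -1.    ] F [0.4 0.1 0.1] w 87.8 t 1.58 q [-0.7   0.1   1.91  0.    1.13 -0.6 ]
delta [-0.0017 -0.0005 -0.0002] roll 0.0026
wrist slot_tray [([366.1, -291.7, 3.2], 0.68)]
wrist hole_tray []
wrist notch [([363.9, -294.5, 96.0], 0.88)]
wrist peg_mid [([363.6, -292.2, 94.6], 0.42)]
scene slot_tray []
scene hole_tray [([469.1, -103.1, 0.8], 0.59)]
scene notch []
scene peg_mid []
```

View pics/w2.png

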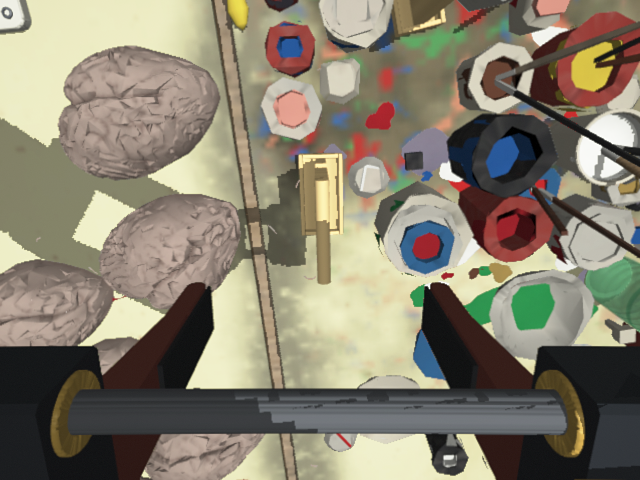

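View pics/s2.png

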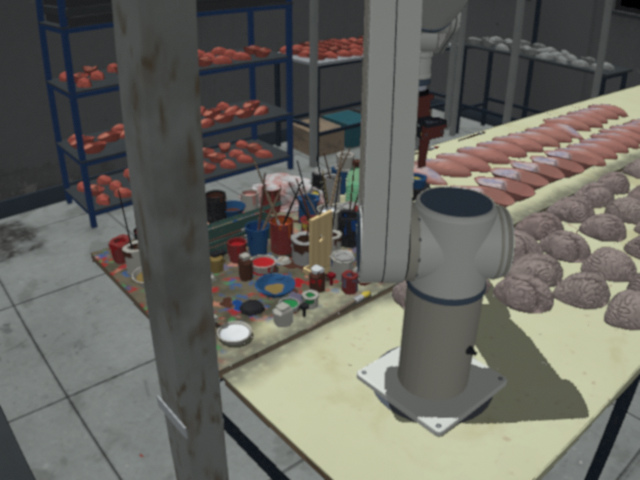

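```bash
cat >> h.py <<'E'
def model(x,y,yaw,z=0,slot=True):
    a=np.radians(yaw);R=np.array([[np.cos(a),-np.sin(a),0],[np.sin(a),np.cos(a),0],[0,0,1]])
    f=lambda P:np.array(P,float)@R.T+[x,y,z]
    L=[]
    for zz in (0,18): L.append(f([(-22,-42,zz),(22,-42,zz),(22,42,zz),(-22,42,zz),(-22,-42,zz)]))
    for xx in (-5,5): L.append(f([(xx,38,18),(xx,38,60),(xx,-17,60),(xx,-17,88),(xx,-15,88),(xx,-7,102),(xx,7,102),(xx,15,88),(xx,38,88),(xx,38,155),(xx,-38,155),(xx,-38,18)]))
    L.append(f([(0,38,160),(0,-38,160)]))
    return L
def overlay(im,cal,L,s=4,box=None,col=[(255,0,0),(255,255,0),(0,0,255),(0,255,0),(255,0,255)]):
    x0,y0,x1,y1=box;o=cv2.resize(im[y0:y1,x0:x1],None,fx=s,fy=s,interpolation=cv2.INTER_CUBIC)
    for i,P in enumerate(L):
        q=(proj(cal,P)-[x0,y0])*s+s/2
        cv2.polylines(o,[np.round(q).astype(int).reshape(-1,1,2)],False,col[i%5],1)
    return o
E
python3 -c "
from h import *
im=cv2.imread('pics/w2.png')
o=overlay(im,w2c('wrist'),model(365,-292,-5),4,(240,140,400,290))
cv2.imwrite('pics/o2.png',o);cv2.imwrite('pics/c2.png',cv2.resize(im[140:290,240:400],None,fx=4,fy=4))
"
```

```text
(no output)
```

View pics/o2.png

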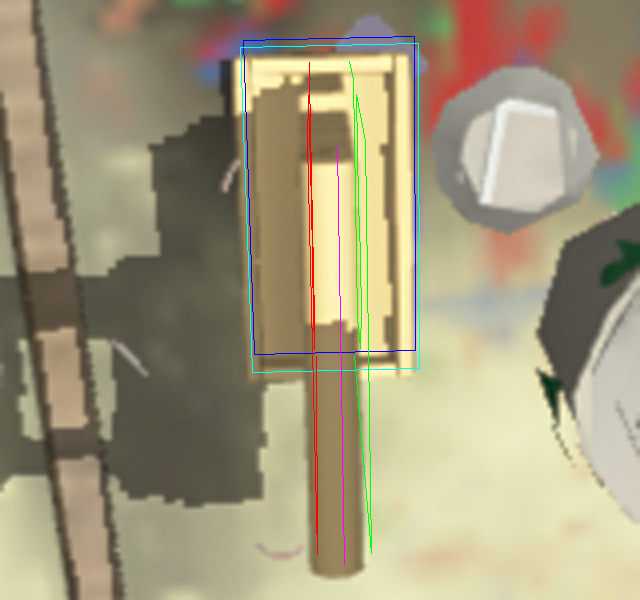

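View pics/c2.png

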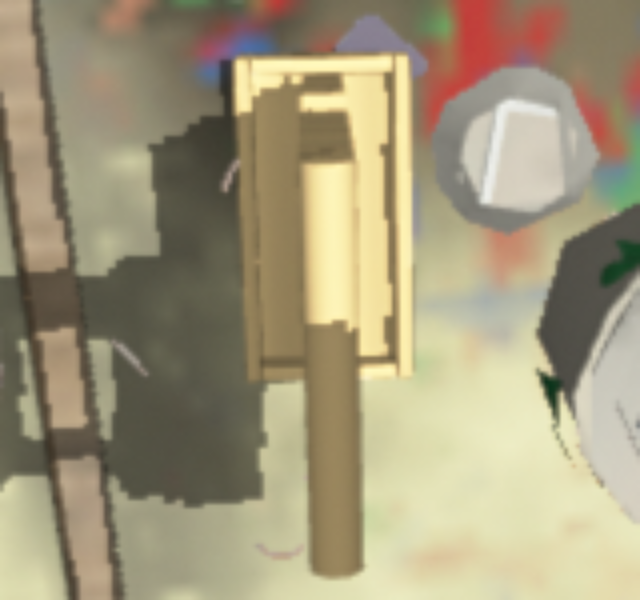

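```bash
python3 -c "
from h import *
cv2.imwrite('pics/o2b.png',overlay(cv2.imread('pics/w2.png'),w2c('wrist'),model(363.3,-295,-5),4,(240,140,400,290)))
go((363.3,-295,138),-5)
"
```

```text
pos [ 360.  -290.3  299.6] yaw -6.3 tilt [ 1.e-04 -2.e-04 -1.e+00] F [-0.6  0.2  0.4] w 88.0 t 2.08 q [-0.7   0.1   1.91 -0.    1.13 -0.59]
delta [-0.0044  0.0039  0.1616] roll -0.0231
```

View pics/o2b.png

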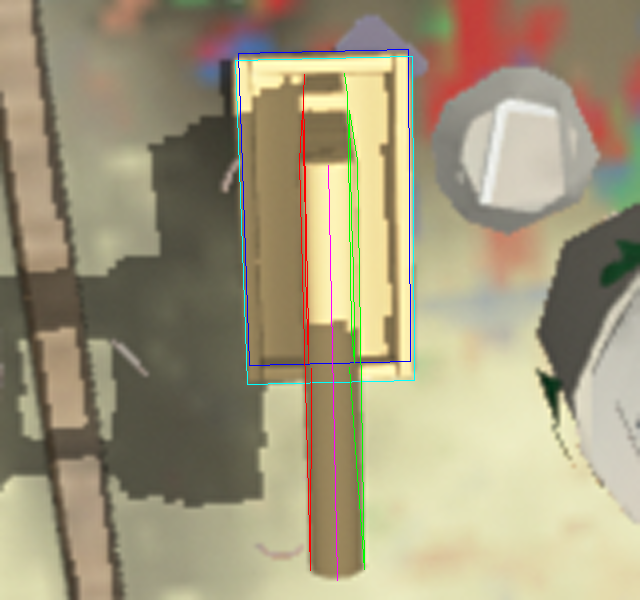

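```bash
python3 -c "
from h import *
c=w2c('wrist');print(pose()[0]);im=get_image('wrist');print(pose()[0])
cv2.imwrite('pics/w3.png',im)
cv2.imwrite('pics/o3.png',overlay(im,c,model(363.5,-293,-5),4,(240,140,400,290)))
places('wrist',['notch','slot_tray'])
"
```

```text
[ 359.96121596 -290.25470245  299.57226522]
[ 359.9484119  -290.13260369  299.58210717]
wrist notch [([364.6, -288.7, 93.8], 0.62)]
wrist slot_tray [([367.0, -290.8, 1.6], 0.88)]
```

View pics/o3.png

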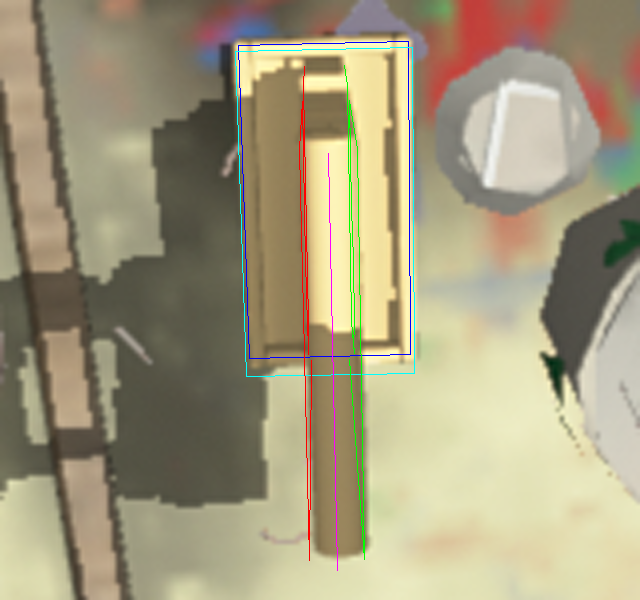

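```bash
python3 -c "
from h import *
go((364.2,-290.7,138),-4.5)
"
```

```text
pos [ 360.  -289.9  299.6] yaw -6.3 tilt [ 1.e-04 -2.e-04 -1.e+00] F [0.1 0.3 0.1] w 88.2 t 2.23 q [-0.7   0.1   1.91  0.    1.13 -0.59]
delta [-0.0004  0.0042  0.1616] roll -0.0311
```

Request:
move_arm:
  deltas:
    - [110,-0.0004,0.0042,0.03,-0.031]
    - [110,-0.0004,0.0042,0.06,-0.031]
    - [110,-0.0004,0.0042,0.09,-0.031]
    - [110,-0.0004,0.0042,0.105,-0.031]
    - [110,-0.0004,0.0042,0.11,-0.031]

```text
t: 2.65
ee_pos: [362.9, -289.4, 187.1]
orientation: [-2.303, -2.13, 0.001]
ft_force: [-0.4, 0.7, -1.1]
width: 58.1
```

```bash
python3 -c "
from h import *
go((364.2,-290.7,138),-4.5)
c=w2c('wrist');im=get_image('wrist')
cv2.imwrite('pics/o4.png',overlay(im,c,model(364.2,-290.7,-4.5),2,(160,100,500,390)))
go((364.2,-290.7,138),-4.5)
"
```

```text
pos [ 362.9 -289.4  187.1] yaw -4.5 tilt [ 0.0028 -0.0039 -1.    ] F [-0.4  0.7 -1.1] w 58.1 t 2.65 q [-0.7   0.26  2.01 -0.    0.87 -0.62]
delta [-0.0013  0.0015  0.0491] roll 0.0004
pos [ 363.3 -289.7  187.7] yaw -4.5 tilt [ 0.0023 -0.0032 -1.    ] F [-0.7  0.8 -0.5] w 53.9 t 2.7 q [-0.7   0.26  2.01 -0.    0.87 -0.62]
delta [-0.001   0.0011  0.0497] roll 0.0005
```

View pics/o4.png

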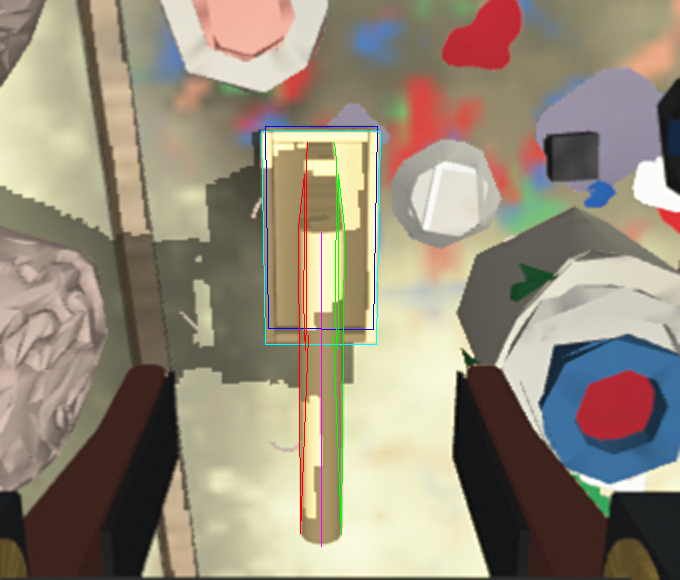

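```bash
python3 -c "
from h import *
c=w2c('wrist')
for z in (40,80,120): print(atz(c,[(410,300),(160+545/2,300)],z).round(0).tolist())
go((364.2,-290.7,138),-4.5)
"
```

```text
[[428.0, -353.0, 40.0], [445.0, -354.0, 40.0]]
[[420.0, -334.0, 80.0], [435.0, -335.0, 80.0]]
[[413.0, -314.0, 120.0], [425.0, -315.0, 120.0]]
pos [ 363.3 -289.7  187.7] yaw -4.5 tilt [ 0.0023 -0.0032 -1.    ] F [-0.7  0.8 -0.5] w 53.9 t 2.7 q [-0.7   0.26  2.01 -0.    0.87 -0.62]
delta [-0.001   0.0011  0.0497] roll 0.0005
```

Request:
move_arm:
  deltas:
    - [110,0,0,0.02,0]
    - [110,0,0,0.04,0]
    - [110,0,0,0.0515,0]
    - [110,0,0,0.0515,0]
    - [110,0,0,0.0515,0]

```text
t: 3.12
ee_pos: [364.7, -290.9, 138.9]
orientation: [2.306, 2.133, 0.0]
ft_force: [0.6, -0.0, 0.2]
width: 49.8
```

```bash
python3 -c "
from h import *
go((364.2,-290.7,138),-4.5)
"
```

```text
pos [ 364.7 -290.9  138.9] yaw -4.5 tilt [-3.e-04  4.e-04 -1.e+00] F [ 0.6 -0.   0.2] w 49.8 t 3.12 q [-0.7   0.35  2.04  0.    0.75 -0.62]
delta [ 0.0001 -0.0005  0.0009] roll 0.0005
```

Close on the plate.

Request:
move_arm:
  deltas:
    - [255,0,0,0,0]
    - [255,0,0,0,0]
    - [255,0,0,0,0]
    - [255,0,0,0,0]
    - [255,0,0,0,0]

```text
t: 3.53
ee_pos: [364.5, -290.7, 138.6]
orientation: [2.306, 2.133, 0.0]
ft_force: [0.4, -0.2, 0.1]
width: 20.1
```

Request:
move_arm:
  deltas:
    - [255,0,0,0,0]
    - [255,0,0,0,0]
    - [255,0,0,0,0]

```text
t: 3.78
ee_pos: [364.4, -290.6, 138.3]
orientation: [2.306, 2.133, 0.0]
ft_force: [-0.1, 0.7, 2.1]
width: 9.7
```

Request:
move_arm:
  deltas:
    - [255,0,0,-0.02,0]
    - [255,0,0,-0.045,0]
    - [255,0,0,-0.075,0]
    - [255,0,0,-0.105,0]
    - [255,0,0,-0.135,0]

```text
t: 4.2
ee_pos: [363.8, -290.1, 274.1]
orientation: [-2.305, -2.132, 0.0]
ft_force: [0.4, 0.3, -1.7]
width: 9.7
```

Request:
move_arm:
  deltas:
    - [255,0,0,-0.03,0]
    - [255,0,0,-0.05,0]
    - [255,0,0,-0.06,0]
    - [255,0,0,-0.06,0]

```text
t: 4.53
ee_pos: [365.0, -291.1, 334.9]
orientation: [2.304, 2.131, 0.001]
ft_force: [1.0, -0.3, -1.4]
width: 9.7
```

```bash
python3 -c "
from h import *
im=get_image('top');cv2.imwrite('pics/t5.png',im);places('top')
im=get_image('scene');cv2.imwrite('pics/s5.png',im)
im=get_image('wrist');cv2.imwrite('pics/w5.png',im);places('wrist')
go((420,-100,330),-4.5)
"
```

```text
top slot_tray [([364.7, -295.6, 199.1], 0.53)]
top hole_tray []
top notch [([362.2, -290.3, 290.0], 0.44)]
top peg_mid [([487.7, 246.6, 179.0], 0.89)]
wrist slot_tray [([363.9, -286.9, 194.4], 0.96)]
wrist hole_tray []
wrist notch []
wrist peg_mid []
pos [ 364.2 -290.5  332.7] yaw -4.5 tilt [ 5.e-04 -7.e-04 -1.e+00] F [-0.  -0.  -2.6] w 9.9 t 5.08 q [-0.7   0.07  1.86 -0.    1.21 -0.62]
delta [0.1942 0.0408 0.0028] roll 0.0006
```

View pics/t5.png

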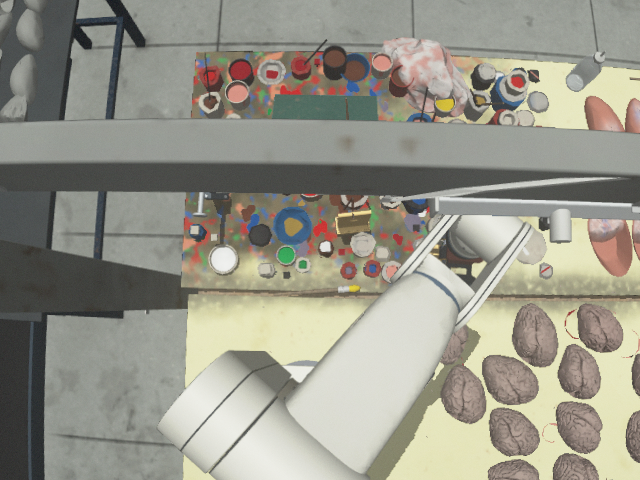

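View pics/w5.png

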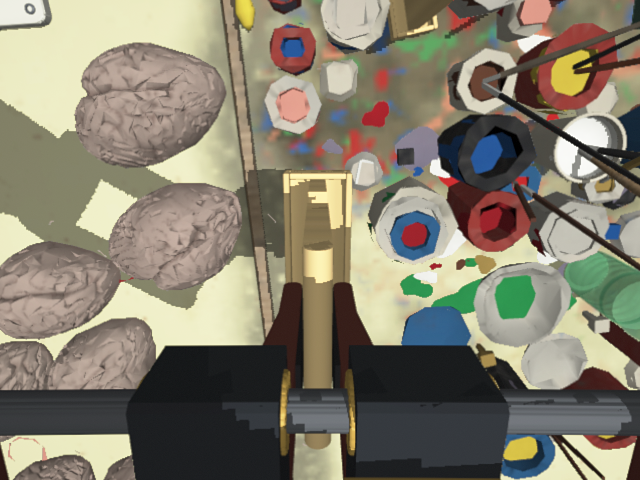

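View pics/s5.png

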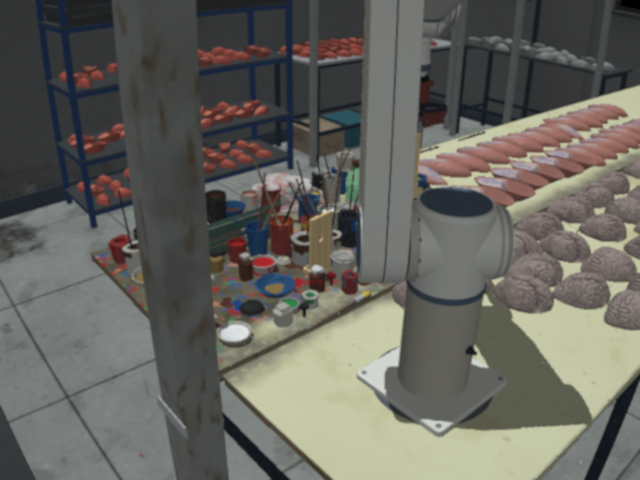

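```bash
python3 -c "
from h import *
def plane(cam,px):
    K,D,W=w2c(cam);Wi=np.linalg.inv(W)
    u=cv2.undistortPoints(np.array(px,float).reshape(-1,1,2),K,D).reshape(-1,2)
    d=np.c_[u,np.ones(len(u))]@Wi[:3,:3].T
    return Wi[:3,3],d
for ts,ss in (((100,250),(124,150)),((100,250),(206,150)),((100,306),(124,150)),((100,306),(206,150))):
    o1,d1=plane('top',[ts]);o2,d2=plane('scene',[ss])
    A=np.c_[d1[0][:2],-d2[0][:2]];s=np.linalg.solve(A,o2[:2]-o1[:2]);print((o1[:2]+s[0]*d1[0][:2]).round(),'z top there',(o1[2]+s[0]*d1[0][2]).round())
print(atz(w2c('top'),[(183,240)],0),w2c('top')[2][:3,:3].T@-w2c('top')[2][:3,3])
im=cv2.imread('pics/t5.png');cv2.imwrite('pics/t5c.png',cv2.resize(im[180:300,170:290],None,fx=5,fy=5,interpolation=3))
"
```

```text
[345. 413.] z top there 356.0
[307. 284.] z top there 687.0
[235. 455.] z top there 228.0
[227. 328.] z top there 559.0
[[416.79297971 327.00377879   0.        ]] [ 205.53204691  -55.23601708 1565.36040992]
```

View pics/t5c.png

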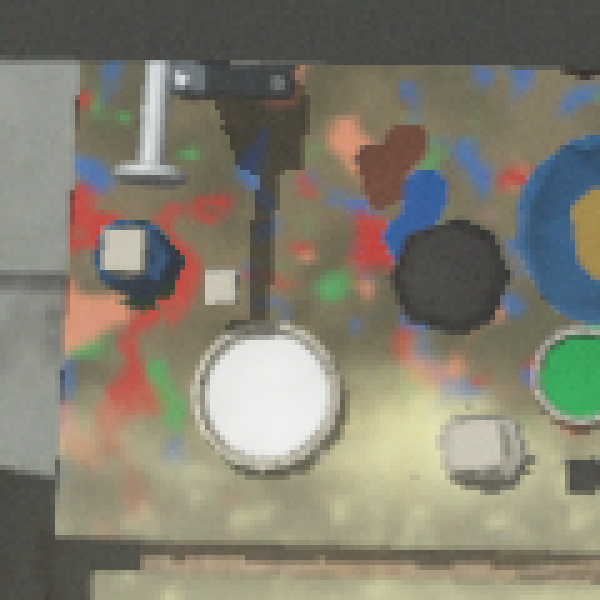

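```bash
python3 -c "
from h import *
c=w2c('scene')
px=[(257,255),(282,253),(246,280),(262,270),(236,262),(217,270),(275,290),(318,290)]
print(np.c_[px,atz(c,px,0)[:,:2].round()])
print('box on slots path',proj(c,[(464,150,106),(508,150,106),(464,150,0),(508,150,0),(464,240,106),(508,240,106)]).round())
im=cv2.imread('pics/s5.png');cv2.imwrite('pics/s5c.png',cv2.resize(im[150:350,200:400],None,fx=3,fy=3,interpolation=3))
go((390,-100,332),-2)
"
```

```text
[[257. 255. 633. -25.]
 [282. 253. 599. -84.]
 [246. 280. 545.  70.]
 [262. 270. 560.  10.]
 [236. 262. 637.  40.]
 [217. 270. 634. 101.]
 [275. 290. 462.  41.]
 [318. 290. 395. -41.]]
box on slots path [[234. 267.]
 [224. 259.]
 [237. 306.]
 [227. 298.]
 [200. 280.]
 [190. 272.]]
pos [ 364.2 -290.5  332.7] yaw -4.5 tilt [ 5.e-04 -7.e-04 -1.e+00] F [-0.  -0.  -2.6] w 9.9 t 5.08 q [-0.7   0.07  1.86 -0.    1.21 -0.62]
delta [0.1919 0.0109 0.0008] roll -0.0431
```

View pics/s5c.png

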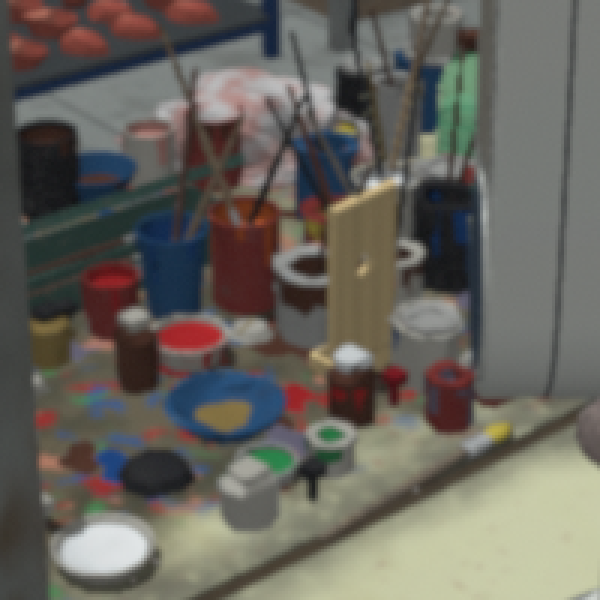

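Request:
move_arm:
  deltas:
    - [255,0.02,0.001,0,-0.01]
    - [255,0.05,0.003,0,-0.03]
    - [255,0.085,0.005,0,-0.05]
    - [255,0.12,0.007,0,-0.08]
    - [255,0.155,0.009,0,-0.1]

```text
t: 5.5
ee_pos: [385.2, -135.4, 333.2]
orientation: [2.196, 2.246, 0.0]
ft_force: [0.8, 0.6, -1.5]
width: 10.0
```

```bash
python3 -c "
from h import *
go((410,60,332),3)
"
```

```text
pos [ 385.2 -135.4  333.2] yaw 1.3 tilt [-0.e+00  2.e-04 -1.e+00] F [ 0.8  0.6 -1.5] w 10.0 t 5.5 q [-0.37 -0.03  1.97  0.    1.2  -0.39]
delta [0.1948 0.0292 0.0012] roll -0.03
```

Request:
move_arm:
  deltas:
    - [255,0.035,0.005,0,-0.01]
    - [255,0.07,0.01,0,-0.02]
    - [255,0.105,0.015,0,-0.03]
    - [255,0.14,0.022,0,-0.03]
    - [255,0.175,0.029,0,-0.03]

```text
t: 5.92
ee_pos: [410.4, 40.7, 333.4]
orientation: [2.163, 2.278, 0.001]
ft_force: [0.3, -0.3, -2.0]
width: 10.1
```

```bash
python3 -c "
from h import *
go((486,145,330),3)
"
```

```text
pos [410.4  40.7 333.4] yaw 3.0 tilt [-1.e-04  7.e-04 -1.e+00] F [ 0.3 -0.3 -2. ] w 10.1 t 5.92 q [ 0.07 -0.02  1.96 -0.    1.2   0.02]
delta [0.1003 0.081  0.0034] roll -0.0003
```

Request:
move_arm:
  deltas:
    - [255,0.025,0.02,0,0]
    - [255,0.05,0.042,0,0]
    - [255,0.075,0.062,0,0]
    - [255,0.098,0.08,0,0]
    - [255,0.098,0.08,0,0]

```text
t: 6.33
ee_pos: [488.0, 144.6, 333.1]
orientation: [2.16, 2.281, 0.004]
ft_force: [0.4, -0.0, -1.1]
width: 9.7
```

Request:
move_arm:
  deltas:
    - [255,0,0,0,0]
    - [255,0,0,0,0]
    - [255,0,0,0,0]

```text
t: 6.58
ee_pos: [484.6, 140.1, 333.0]
orientation: [-2.164, -2.278, 0.001]
ft_force: [0.5, 0.4, -2.5]
width: 9.9
```

```bash
python3 -c "
from h import *
go((486,145,330),3)
c=w2c('wrist');im=get_image('wrist');cv2.imwrite('pics/w6.png',im);places('wrist',['peg_mid','notch','slot_tray'])
im=get_image('top');cv2.imwrite('pics/t6.png',im);places('top',['peg_mid'])
go((486,145,330),3)
"
```

```text
pos [484.6 140.1 333. ] yaw 2.9 tilt [-4.e-04 -7.e-04 -1.e+00] F [ 0.5  0.4 -2.5] w 9.9 t 6.58 q [ 0.26  0.14  1.79 -0.    1.22  0.21]
delta [0.0048 0.0017 0.003 ] roll -0.001
wrist peg_mid [([487.9, 250.9, 179.0], 0.78)]
wrist notch []
wrist slot_tray []
top peg_mid [([483.2, 248.3, 179.0], 0.42)]
pos [485.2 140.4 333.4] yaw 2.9 tilt [ 1.e-04  3.e-04 -1.e+00] F [-0.6 -0.4 -1.9] w 10.0 t 6.88 q [ 0.26  0.14  1.79 -0.    1.22  0.21]
delta [0.0045 0.0011 0.0034] roll -0.0011
```

View pics/w6.png

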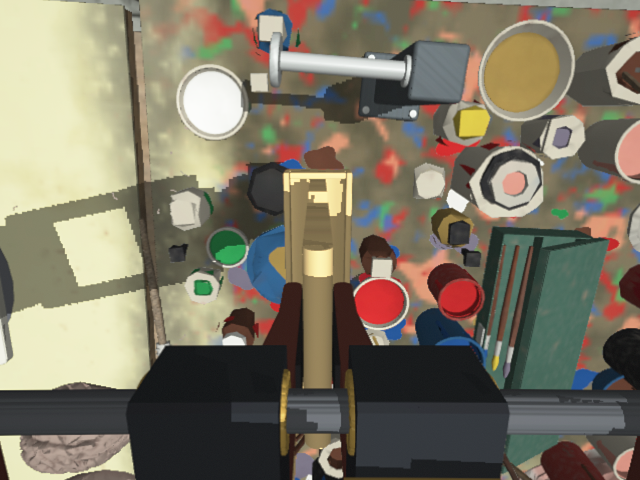

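View pics/t6.png

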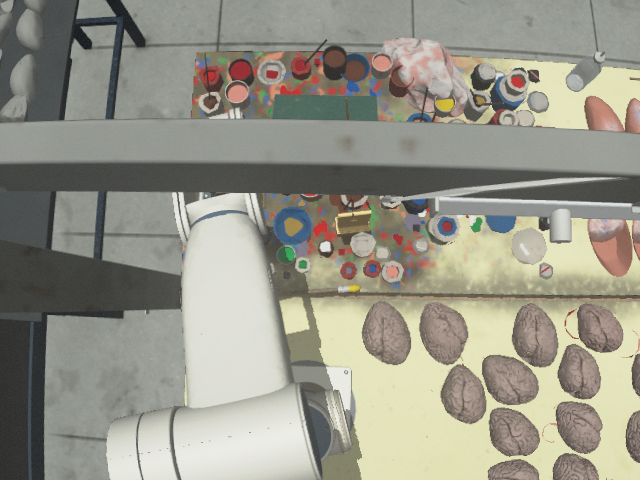

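```bash
cat >> h.py <<'E'
def pegm(x,y,yaw):
    a=np.radians(yaw);R=np.array([[np.cos(a),-np.sin(a),0],[np.sin(a),np.cos(a),0],[0,0,1]])
    f=lambda P:np.array(P,float)@R.T+[x,y,180]
    t=np.linspace(0,2*np.pi,40)
    return [f([(-32,6,0),(52,6,0)]),f([(-32,-6,0),(52,-6,0)]),f(np.c_[-32+0*t,17*np.cos(t),17*np.sin(t)]),f([(52,-18,10),(52,18,10)]),f([(-3,0,6),(3,0,6)])]
E
python3 -c "
from h import *
im=cv2.imread('pics/w6.png');c=w2c('wrist')
cv2.imwrite('pics/o6.png',overlay(im,c,pegm(487,249.5,3),4,(250,20,450,120)))
# pose at image time
"
```

```text
(no output)
```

View pics/o6.png

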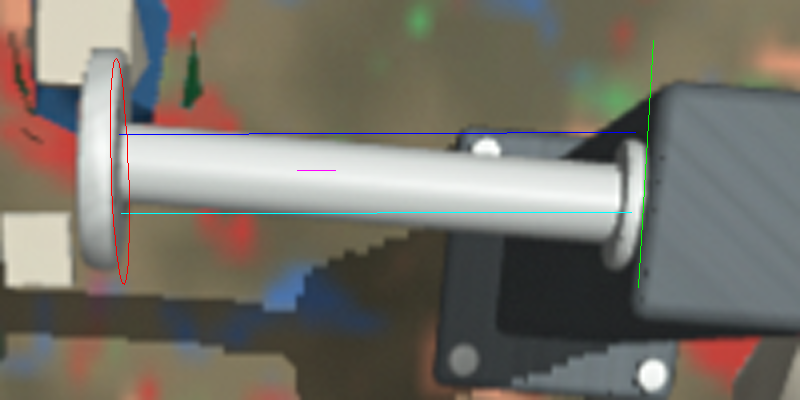

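```bash
python3 -c "
from h import *
im=cv2.imread('pics/w6.png');c=w2c('wrist')
cv2.imwrite('pics/o6b.png',overlay(im,c,pegm(487.5,248,-1.2),4,(250,20,450,120)))
go((487,145,245),-1.2)
"
```

```text
pos [485.2 140.4 333.4] yaw 2.9 tilt [ 1.e-04  3.e-04 -1.e+00] F [-0.6 -0.4 -1.9] w 10.0 t 6.88 q [ 0.26  0.14  1.79 -0.    1.22  0.21]
delta [0.0045 0.002  0.0884] roll 0.0722
```

View pics/o6b.png

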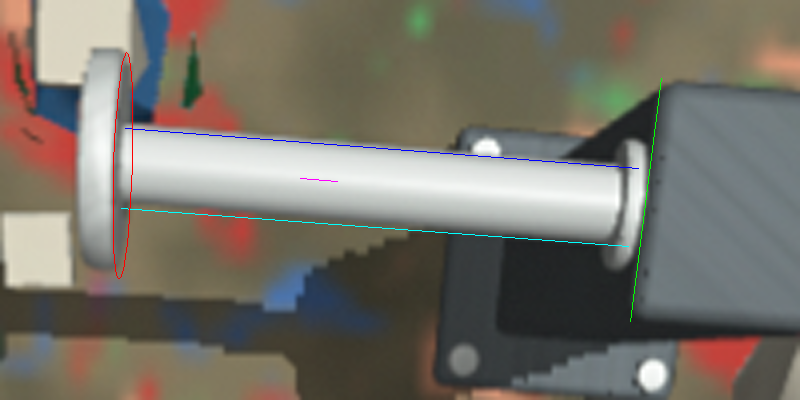

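```bash
python3 -c "
from h import *
im=cv2.imread('pics/w6.png');c=w2c('wrist')
cv2.imwrite('pics/o6c.png',overlay(im,c,model(485.2,140.4,2.9,333.4-138.3),3,(220,140,420,330)))
"
```

```text
(no output)
```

View pics/o6c.png

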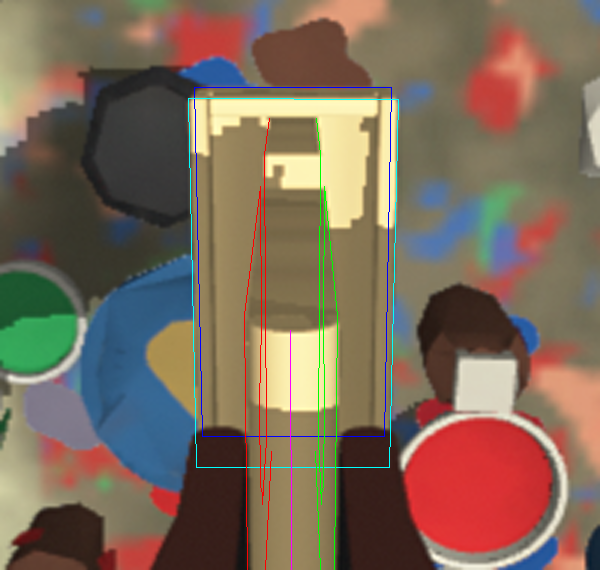

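Request:
move_arm:
  deltas:
    - [255,0.0045,0.001,0.02,0.03]
    - [255,0.0045,0.0018,0.04,0.07]
    - [255,0.0045,0.0018,0.06,0.07]
    - [255,0.0045,0.0018,0.08,0.07]
    - [255,0.0045,0.0018,0.089,0.07]

```text
t: 7.3
ee_pos: [485.6, 145.0, 242.0]
orientation: [-2.24, -2.2, 0.004]
ft_force: [-0.0, 0.1, -1.4]
width: 9.5
```

Request:
move_arm:
  deltas:
    - [255,0,0,0,0]
    - [255,0,0,0,0]
    - [255,0,0,0,0]

```text
t: 7.55
ee_pos: [487.7, 145.7, 245.4]
orientation: [2.241, 2.201, 0.003]
ft_force: [-0.0, -0.2, -1.4]
width: 10.0
```

```bash
python3 -c "
from h import *
go((487,200,244.3),-1)
c=w2c('wrist');im=get_image('wrist')
cv2.imwrite('pics/o7.png',overlay(im,c,pegm(487,248.3,-1),4,(220,0,420,120)));places('wrist',['peg_mid'])
go((487,200,244.3),-1)
"
```

```text
pos [487.7 145.7 245.4] yaw -1.0 tilt [ 6.0e-04  1.8e-03 -1.0e+00] F [-0.  -0.2 -1.4] w 10.0 t 7.55 q [0.27 0.24 1.88 0.   1.02 0.28]
delta [ 0.0543 -0.0017  0.0011] roll -0.0007
wrist peg_mid [([484.8, 247.3, 182.0], 0.75)]
pos [487.6 145.7 245.5] yaw -1.0 tilt [ 7.0e-04  2.2e-03 -1.0e+00] F [-0.4 -0.1 -1.3] w 9.7 t 7.65 q [0.27 0.24 1.88 0.   1.02 0.28]
delta [ 0.0543 -0.0016  0.0012] roll -0.0006
```

View pics/o7.png

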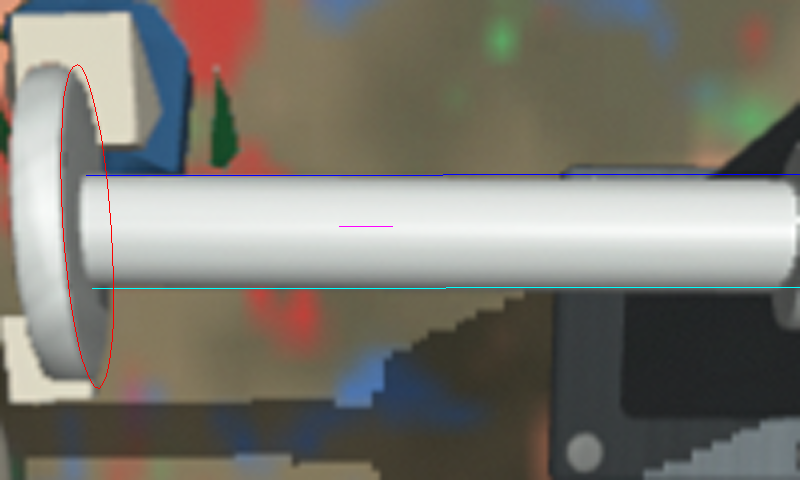

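Request:
move_arm:
  deltas:
    - [255,0.015,-0.001,0.001,0]
    - [255,0.032,-0.002,0.001,0]
    - [255,0.048,-0.002,0.001,0]
    - [255,0.064,-0.002,0.001,0]
    - [255,0.075,-0.0025,0.001,0]

```text
t: 8.07
ee_pos: [486.3, 222.0, 244.2]
orientation: [2.241, 2.201, 0.003]
ft_force: [0.1, 0.1, -1.7]
width: 9.9
```

Request:
move_arm:
  deltas:
    - [255,0.005,0,0,0]
    - [255,0.01,0,0,0]
    - [255,0.01,0,0,0]

```text
t: 8.32
ee_pos: [486.0, 231.0, 243.4]
orientation: [2.241, 2.202, 0.001]
ft_force: [0.1, 0.1, -1.6]
width: 10.2
```

```bash
python3 -c "
from h import *
go((486.5,248.1,244.3),-1)
c=w2c('wrist');im=get_image('wrist')
cv2.imwrite('pics/w8.png',im)
cv2.imwrite('pics/o8.png',overlay(im,c,pegm(487,248.3,-1),3,(200,100,460,300)))
cv2.imwrite('pics/t8.png',get_image('scene'))
go((486.5,248.1,244.3),-1)
"
```

```text
pos [486.  231.  243.4] yaw -1.0 tilt [ 3.e-04  5.e-04 -1.e+00] F [ 0.1  0.1 -1.6] w 10.2 t 8.32 q [0.42 0.29 1.82 0.   1.04 0.44]
delta [ 0.0171  0.0002 -0.0009] roll -0.0
pos [485.9 230.2 243.2] yaw -1.0 tilt [-2.e-04 -0.e+00 -1.e+00] F [-0.3  0.4 -2.3] w 9.8 t 8.42 q [ 0.42  0.29  1.82 -0.    1.04  0.44]
delta [ 0.0179  0.0003 -0.0011] roll -0.0005
```

View pics/o8.png

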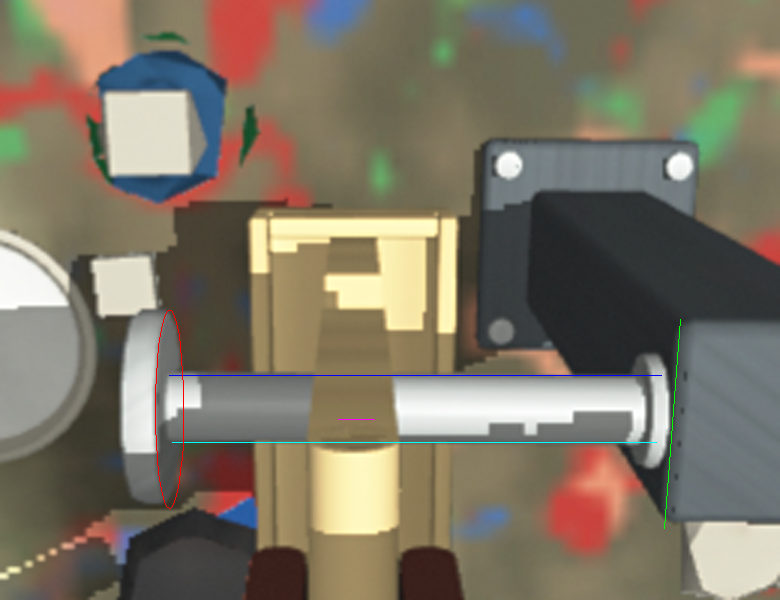

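View pics/t8.png

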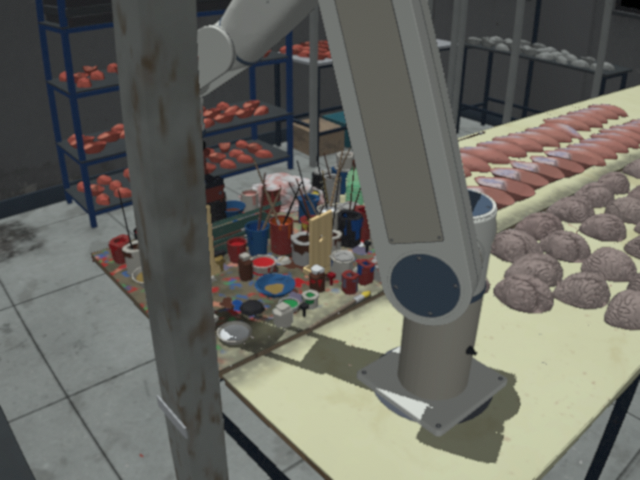

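Request:
move_arm:
  deltas:
    - [255,0.006,0,-0.0005,0]
    - [255,0.012,0,-0.001,0]
    - [255,0.018,0,-0.001,0]
    - [255,0.018,0,-0.001,0]
    - [255,0.018,0,-0.001,0]

```text
t: 8.83
ee_pos: [486.2, 248.9, 244.1]
orientation: [2.241, 2.202, -0.0]
ft_force: [-0.3, 0.6, -2.4]
width: 10.1
```

```bash
python3 -c "
from h import *
c=w2c('wrist');im=get_image('wrist')
cv2.imwrite('pics/o9.png',overlay(im,c,pegm(487,248.3,-1),3,(200,140,460,330)))
go((486.5,248.6,223),-1)
"
```

```text
pos [486.2 248.7 244.1] yaw -1.0 tilt [-2.e-04 -1.e-04 -1.e+00] F [ 0.3  0.4 -1.9] w 9.8 t 8.88 q [ 0.45  0.3   1.8  -0.    1.04  0.47]
delta [-0.0001  0.0004  0.0211] roll -0.0001
```

View pics/o9.png

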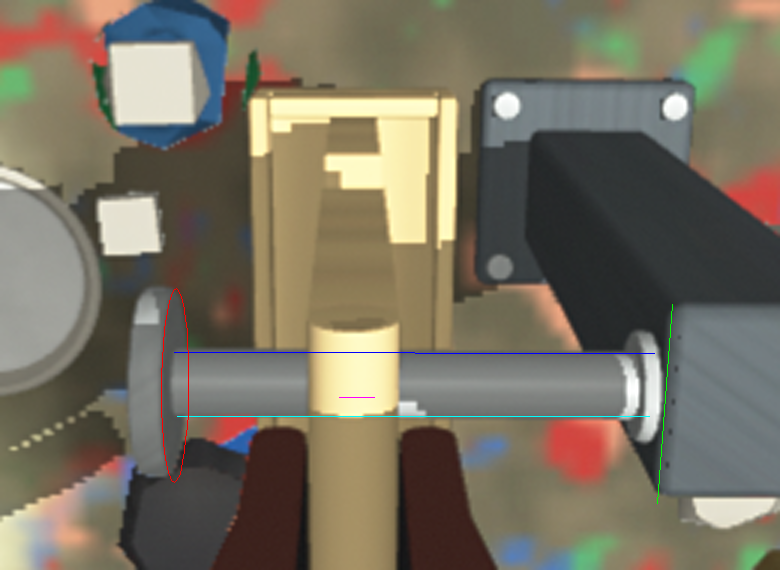

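Request:
move_arm:
  deltas:
    - [255,0,0,0.006,0]
    - [255,0,0,0.012,0]
    - [255,0,0,0.016,0]
    - [255,0,0,0.018,0]
    - [255,0,0,0.018,0]

```text
t: 9.3
ee_pos: [485.8, 248.2, 225.3]
orientation: [-2.241, -2.201, 0.002]
ft_force: [0.4, 0.6, -1.7]
width: 9.8
```

Request:
move_arm:
  deltas:
    - [255,0,0,0.0015,0]
    - [255,0,0,0.003,0]
    - [255,0,0,0.003,0]

```text
t: 9.55
ee_pos: [486.2, 248.5, 223.0]
orientation: [-2.241, -2.201, 0.0]
ft_force: [0.2, -1.1, -1.7]
width: 9.8
```

Request:
move_arm:
  deltas:
    - [255,0,0,0.001,0]
    - [255,0,0,0.001,0]
    - [255,0,0,0.001,0]

```text
t: 9.8
ee_pos: [486.3, 248.6, 222.3]
orientation: [2.241, 2.201, 0.0]
ft_force: [0.3, 0.1, -3.0]
width: 9.6
```

Request:
move_arm:
  deltas:
    - [255,0,0,0.001,0]
    - [255,0,0,0.001,0]
    - [255,0,0,0.001,0]

```text
t: 10.05
ee_pos: [486.4, 248.6, 222.1]
orientation: [2.241, 2.201, 0.001]
ft_force: [-2.3, -1.1, 6.0]
width: 9.6
```

```bash
python3 -c "
from h import *
c=w2c('wrist');im=get_image('wrist')
cv2.imwrite('pics/o10.png',overlay(im,c,pegm(487,248.6,-1),3,(200,140,460,330)))
go((486.5,248.6,222),-1)
"
```

```text
pos [486.4 248.7 222.1] yaw -1.0 tilt [ 3.e-04  6.e-04 -1.e+00] F [-1.4 -1.   5.9] w 10.2 t 10.1 q [ 0.45  0.33  1.82 -0.    1.    0.47]
delta [-0.      0.0001  0.0001] roll -0.0005
```

View pics/o10.png

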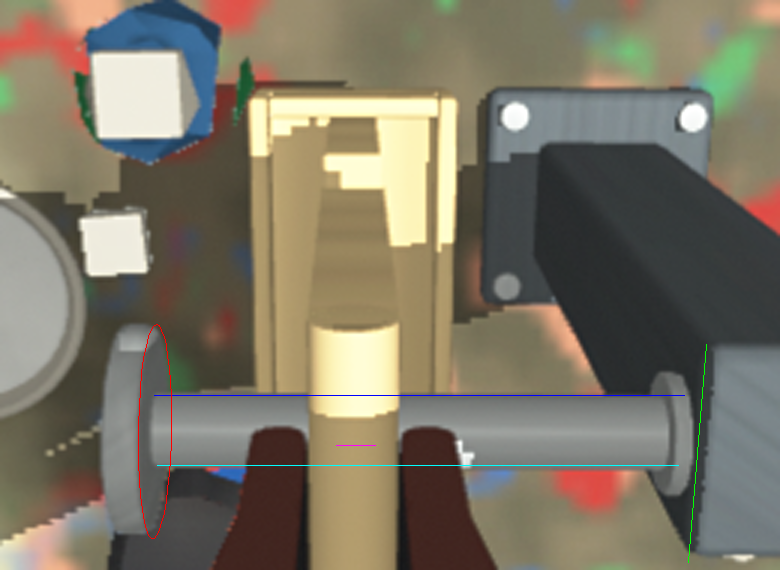

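Request:
move_arm:
  deltas:
    - [225,0,0,0,0]
    - [215,0,0,0,0]
    - [200,0,0,0,0]
    - [180,0,0,0,0]
    - [150,0,0,0,0]

```text
t: 10.52
ee_pos: [486.2, 248.6, 221.1]
orientation: [2.241, 2.201, 0.0]
ft_force: [0.3, -0.6, 0.8]
width: 29.0
```

Request:
move_arm:
  deltas:
    - [130,0,0,0,0]
    - [130,0,0,0,0]
    - [130,0,0,0,0]

```text
t: 10.77
ee_pos: [486.2, 248.5, 221.1]
orientation: [-2.241, -2.201, 0.0]
ft_force: [-0.2, 0.2, -0.3]
width: 42.8
```

```bash
python3 -c "
from h import *
c=w2c('wrist');im=get_image('wrist')
cv2.imwrite('pics/o11.png',overlay(im,c,pegm(487,248.6,-1),2,(150,100,510,380)))
go((486.5,248.6,222),-1)
"
```

```text
pos [486.2 248.6 221.2] yaw -1.0 tilt [ 0.  0. -1.] F [-0.5  0.   0.3] w 43.0 t 10.82 q [0.45 0.33 1.82 0.   1.   0.47]
delta [ 0.      0.0003 -0.0008] roll -0.0006
```

View pics/o11.png

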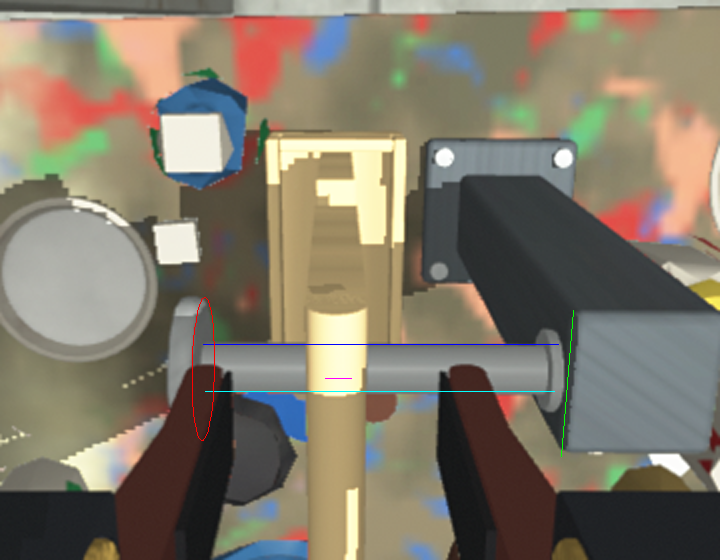

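Released and hanging, fingers clear of both faces. Retreat straight up.

Request:
move_arm:
  deltas:
    - [130,0,0,-0.015,0]
    - [130,0,0,-0.04,0]
    - [130,0,0,-0.07,0]
    - [130,0,0,-0.1,0]
    - [130,0,0,-0.13,0]

```text
t: 11.23
ee_pos: [485.9, 248.4, 352.4]
orientation: [-2.241, -2.201, 0.001]
ft_force: [0.1, 0.5, -0.7]
width: 43.1
```

Request:
move_arm:
  deltas:
    - [130,-0.02,0,0,0]
    - [130,-0.05,0,0,0]
    - [130,-0.08,0,0,0]
    - [130,-0.08,0,0,0]
    - [130,-0.08,0,0,0]

```text
t: 11.65
ee_pos: [484.8, 167.6, 351.4]
orientation: [2.244, 2.199, 0.001]
ft_force: [1.0, 1.0, 0.4]
width: 43.1
```

```bash
python3 -c "
from h import *
go((486.5,248.6,222),-1)
c=w2c('wrist');im=get_image('wrist')
cv2.imwrite('pics/o12.png',overlay(im,c,model(486.3,248.7,-1,84),2,(150,0,500,300)));places('wrist',['slot_tray','notch','peg_mid'])
places('top');im=get_image('top');places('top');im=get_image('scene');cv2.imwrite('pics/s12.png',im);places('scene',['hole_tray','slot_tray'])
im=get_image('wrist');cv2.imwrite('pics/w12.png',im)
"
```

```text
pos [484.8 167.6 351.4] yaw -1.2 tilt [ 3.e-04  3.e-04 -1.e+00] F [1.  1.  0.4] w 43.1 t 11.65 q [0.31 0.13 1.75 0.   1.26 0.33]
delta [0.081  0.     0.1294] roll -0.0029
wrist slot_tray [([487.8, 250.5, 81.5], 0.8)]
wrist notch [([490.6, 246.1, 179.2], 0.88)]
wrist peg_mid [([486.6, 247.8, 182.8], 0.89)]
top slot_tray []
top hole_tray [([469.6, -105.4, 2.0], 0.73)]
top notch []
top peg_mid [([483.2, 248.3, 179.0], 0.42)]
top slot_tray []
top hole_tray [([470.2, -103.5, -0.1], 0.88)]
top notch []
top peg_mid []
scene hole_tray [([468.6, -105.9, -1.7], 0.77)]
scene slot_tray []
```

View pics/o12.png

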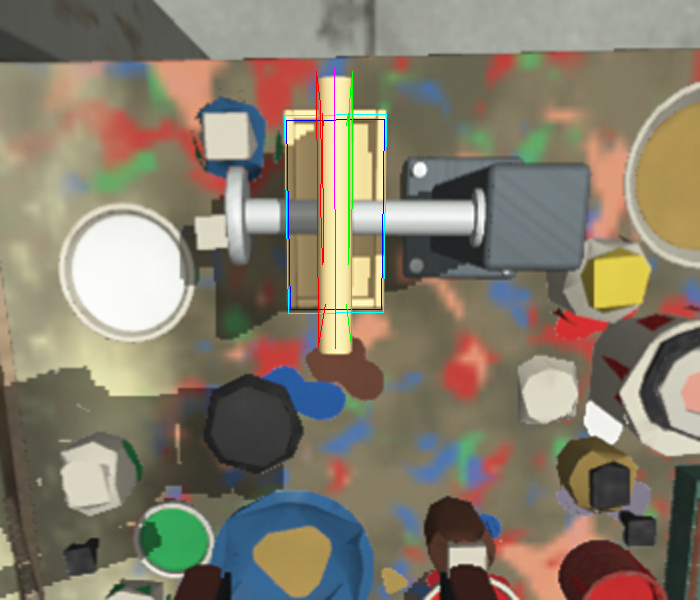

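View pics/s12.png

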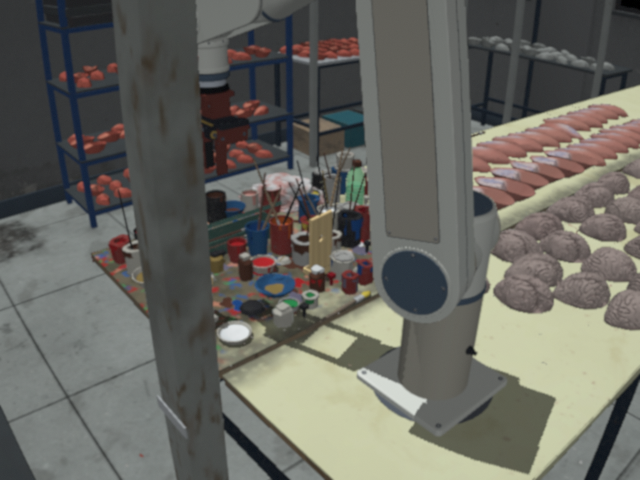

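Request:
move_arm:
  deltas:
    - [130,0,0,0,0]
    - [130,0,0,0,0]
    - [130,0,0,0,0]
    - [130,0,0,0,0]
    - [130,0,0,0,0]

```text
t: 12.92
ee_pos: [484.8, 168.6, 351.2]
orientation: [-2.241, -2.201, 0.0]
ft_force: [-0.3, -0.5, -0.0]
width: 43.2
```

```bash
python3 -c "
from h import *
c=w2c('wrist');im=get_image('wrist')
cv2.imwrite('pics/o13.png',overlay(im,c,model(486.3,248.7,-1,84),3,(250,0,450,190)))
places('wrist',['slot_tray','notch']);go((486.5,248.6,222),-1)
"
```

```text
wrist slot_tray [([485.6, 252.7, 85.3], 0.69)]
wrist notch [([486.4, 244.8, 179.9], 0.77)]
pos [484.8 168.6 351.2] yaw -1.0 tilt [-0. -0. -1.] F [ 0.4  1.  -0.6] w 43.3 t 13.07 q [0.31 0.14 1.75 0.   1.26 0.33]
delta [0.0801 0.0003 0.1292] roll -0.0006
```

View pics/o13.png

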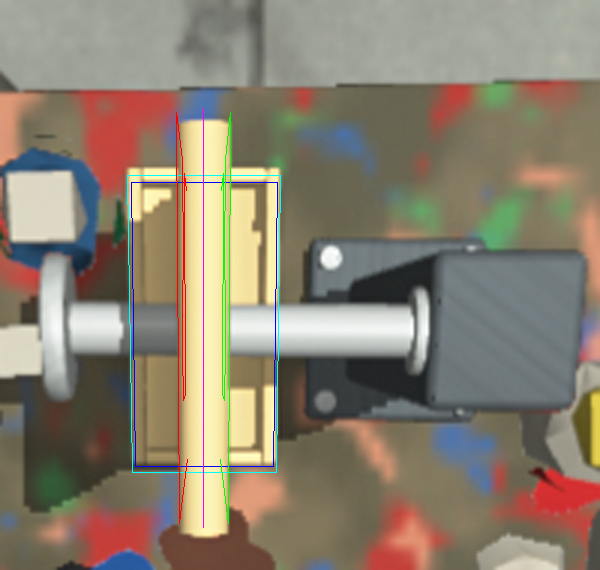

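```bash
python3 -c "
from workcell import *
print(close_job())"
```

```text
the job is handed in; nothing more can be done
None
```

The slot tray hangs from the peg by its notch, and the job is handed in at about 13 s of the 40 s allowed. I gripped the tray at the top of its plate and lifted it clear. I then slid the slot over the peg from the −y side and lowered it until the notch roof met the peg (about 8 N), then opened the gripper and backed off.

- **Slot tray:** The wrist picture after release shows it on the peg between head and post. The networks put the notch about 4 mm from the peg axis, within their accuracy. The tray's outline is a few mm off a level model, so it hangs tilted by a degree or two about the peg. A second picture 1.3 s later still shows it hanging there. I did not measure whether it was still swaying slightly.
- **Hole tray:** It was never touched, and the networks place it within about 4 mm of where it started.
- **Robot:** At hand-in the gripper was clear of everything and wrist force was about zero.
- **Disagreements:** The first top-camera estimate of the peg's yaw (+3°) was wrong. The wrist view gave −1°, which I used. The top and scene cameras could not see the hanging tray to confirm it.

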